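# Hang the work lantern by its snap hook

## Task

Hang the work lantern on the post's eye bolt by its snap hook: press the sprung orange gate against the free (front) side of the ring until the ring is inside the hook and the gate has snapped shut behind it, then let the lantern down gently until it hangs still from the crook of the hook, clear of the bench, and let go. The gate gives way to about 5 N, so never push the lantern against the eye or post with more than 20 N, and leave the bottles and tools on the bench where they are.

Things in the scene. Friction and masses are not known exactly. Their poses are not given: they have to be found in the camera images.
- post: Fixed upright of light grey 41 x 41 mm strut channel, top 288 mm above the bench, on a dark 100 x 100 mm base plate. Origin: centre of the plate's underside, on the bench. Its -x axis points out of the front face, 20.5 mm from the post's axis, which carries the eye bolt; z is up.
- slot (a point): Middle of the 52 mm tall upright slot in the post's front face, 225 mm above the bench. The eye bolt is clamped firmly somewhere in it, so the whole ring stands anywhere up to 20 mm above or below this height (not measured: see it or feel for it). Axes as the post's.
- eye_mid (a point): Where the middle of the ring's free front bar (its centreline) would be with the bolt at mid-slot: fixed to the post, 73 mm out from the slot. The real bar is straight above or below it by up to 20 mm. The red-painted ring lies level: 8 mm round bar, 42 mm hole; its front bar is the arc farthest from the post, running along the post's y here. Axes as the post's.
- lantern: Loose battery work lantern, about 0.4 kg, standing on the bench: round body 90 mm in diameter, 95 mm high (black foot, white lens, yellow cap), on top a rigid black snap hook 12 mm thick (y), 72 mm wide (x -41 to +31 mm), up to 194 mm high. Origin: centre of the underside. z up, +x to the hook's gate side, -x to its grip. The hook's inside spans x -21 to +21 mm, from 118 mm up.
- cap (a point): Centre of the yellow cap's flat top face, on the lantern's axis 95 mm above its underside (47.5 mm below the mouth point). Outside the gate side of the hook (x beyond +31 mm) this face is bare out to its rim at 45 mm. Axes as the lantern's.
- grip (a point): Centre of the hook's grip, the straight black spine 31 mm to -x of the lantern's axis and 150 mm above its underside: 12 mm thick along y (the width to grasp), 20 mm wide along x, from 118 to 172 mm high. The arch beside and above it rises 44 mm over this point. Axes as the lantern's.
- mouth (a point): Centre of the hook's mouth, 26 mm to +x of the lantern's axis, 142.5 mm above its underside: a 12 mm high gap in the +x side between the square shoulder (top at 136.5 mm) and the square nose (underside at 148.5 mm), both with outer face at x = +31 mm. The orange gate, 6.6 mm thick, fills it. The ring's bar must meet the gate within about 2 mm of this height or it butts on shoulder or nose.
- gate (a joint): Angle of the orange gate in rad: 0 shut, up to 1.3 as it is pressed inward (towards -x). Hinged at its lower end, 130 mm above the lantern's underside, tip at 148 mm. It needs about 4 to 5 N in the mouth, and springs shut once the bar has passed its tip (bar about 20 mm inside the mouth point).
- crook (a point): Where the centre of the ring's bar lies when the lantern hangs: under the top of the hook's arch, on the lantern's axis, 180 mm above its underside, thus 26 mm inward from and 37.5 mm above the mouth point. Axes as the lantern's.
- squeeze: Bystander: white squeeze bottle, 64 mm in diameter, 170 mm high, loose. Origin: centre of its underside.
- drink: Bystander: clear drinks bottle with an orange cap, 66 mm in diameter, 160 mm high, loose. Origin: centre of its underside.
- jacks: Bystander: steel jacks (long glassworker's tongs, about 205 x 70 x 12 mm) lying flat, loose. Origin: middle of its underside; bow to -x, blades to +x.
- block: Bystander: dark wooden glassworker's block, a round 72 mm head 40 mm high with a 20 mm thick handle along its +x out to 160 mm, lying loose. Origin: under the head's centre.

How it is judged (in metres and radians):
On the way:
1. the eye bolt's ring presses the gate open (value of joint gate above 0.5 rad and contact force between lantern and post above 0.5 N), for 0.05 s.
At the end, for the whole second after the job is handed in: the lantern hangs still and upright (within 0.2 rad) from the eye bolt, clear of the bench, the ring in the crook of the hook (crook within 12 mm of the front bar sideways and at its height), the gate shut, its weight on the eye, and let go (value of joint gate below 0.12 rad and horizontal distance between crook and eye_mid below 0.012 m and z of crook in the frame of eye_mid between -0.026 and 0.026 m and height (world z) of lantern above 0.01 m and angle between lantern's own z axis and vertical below 0.2 rad and contact force between lantern and post above 1.5 N and linear speed of lantern below 0.03 m/s); the robot touches nothing.
It fails at once if the lantern is pushed against the eye bolt or post with more than 20 N (contact force between lantern and post above 20 N).
It fails at once if the squeeze bottle is moved by more than 20 mm (distance of squeeze from where it was at the start of the episode above 0.02 m).
It fails at once if the drinks bottle is moved by more than 20 mm (distance of drink from where it was at the start of the episode above 0.02 m).
It fails at once if the pair of jacks is moved by more than 20 mm (distance of jacks from where it was at the start of the episode above 0.02 m).
It fails at once if the wooden block is moved by more than 20 mm (distance of block from where it was at the start of the episode above 0.02 m).
It also fails if it takes over 54 s, if anything falls off the work surface, if the arm or the gripper's body presses on something with over 40 N, if the wrist force passes 120 N, or if a joint passes its speed limit or range.

## Robot

A 6-joint arm with a two-finger parallel gripper is mounted at the origin on the work surface. World frame = base frame: x ahead of the robot, y to its left, z up, the work surface at z = 0. Lengths are in mm, angles in rad, forces in N, time in s.
With the tool pointing down it reaches from about 350 to 975 mm from the base axis. Payload 4.9 kg.
Tool frame: the origin (TCP) lies midway between the tips of the shut fingers; the grasp point (between the pads) lies r.grip_point_offset behind it (r.grip_point_offset is the distance from the TCP to the grasp point, in mm); z points along the fingers, y is the direction in which the jaws open and shut (so a half turn about z gives the same grasp; the last joint's range is limited). The gripper opens to 85 mm and grips with 20 to 120 N. Pads are 22 mm wide; open, the fingers measure 114 mm over their backs; the gripper's body (76 mm by 85 mm) begins 54 mm behind the grasp point. The pads swing forward as they close: fully open they stand 13 mm farther back than shut.
Start: joints at [-1.23, 0.053, 1.613, -0, 1.476, -0.119], TCP at [277.348, -560.071, 231.304] pointing down, gripper open.
Joint ranges: [-3.01, 3.01], [-1.01, 2.22], [0.06, 2.58], [-1.02, 4.17], [0.09, 2.62], [-3.14, 3.14]. Speed limits (rad/s): [2.57, 2.57, 3.14, 3.14, 3.14, 3.14].

## Interface

Orientations are given as a 3x3 rotation matrix whose columns are the frame's x, y, z axes.
In Python, from rig import r gives the robot as it stands.
- The arm moves only by the tool play_rows, never from a script. Its argument "steps" is a list of rows, each a list of 4 numbers: the shift along the tool's x, y, z in units of 150 mm (1.0 is 150 mm), then the turn about the tool's z in units of pi/2 rad (1.0 is pi/2 rad). A call has 1 to 12 rows; each row is the pose to reach, as a shift and turn from the pose commanded when the call began, along the tool's axes at that moment; what a row does not reach only later rows make up. A row lasts 1/10 s, in which the tool goes at most 50 mm and 8.59 degrees, less where a joint would pass 70% of its speed; a pose out of reach is approached as far as the arm can. A call with a number of a shift or a turn outside -1 to 1 is refused whole. A call with a gripper value outside its range is refused whole. "claw" is the gripper command: -1 is fully open, 1 is shut, values between are in proportion, set as the call begins (left out, the last holds). The fingers move at their own pace and stop on an object; "grip_force" is the grip in N (left out, the last holds). Time passes only in rows, so rows that repeat a pose let the fingers close. It gives the time, the measured TCP pose, the force and the opening at its end, in the units of the state.
- r.get_state(): the state, without advancing time (a new reading comes with each control period).
- r.get_image(name): name is "scene" or "side" or "wrist"; returns a dict with "pixels" (400x640x3 uint8, blue, green, red), "depth" (400x640 float32, mm along the optical axis (not along the pixel's ray), 0 where there is no reading), "K" (3x3 intrinsics, pixels), "D" ([k1, k2, p1, p2, k3] as OpenCV has them; the pictures are not rectified), "xyz" and "attitude" of the camera in the world; the wrist camera has in their place "hand_eye" (4x4, takes a point from camera to tool coordinates, whose origin is the TCP and whose axes are the flange's). Camera axes: x right, y up, looking along -z (the intrinsics and any distortion apply to the point x, -y, -z); pixel columns grow to the right and rows downward; lengths in mm; the calibration is good to about 2 mm. A picture is of the moment at which its call begins: read the wrist's pose just before it.
- r.job_done(): hands the job in, once; it reports no verdict.
The state is a dict: "clock": time; "q": joint angles; "joint_vel": joint speeds; "joint_efforts": joint torques, N m; "tool_pos": TCP position; "tool_rot": TCP orientation; "wrist_force": force on the tool from outside, world axes, zero at the start; "wrist_torque": the same for the moment, N m; "grip_width": opening from 0.0 (shut) to 1.0 (fully open).
Only numpy, scipy, OpenCV 4.12 (cv2) and the standard library are available. Lean on these libraries where they do the work, as an engineer would, in place of code of your own. Each camera call takes 0.05 s, during which the arm holds its last target. There are 200 camera calls.

## Working session

There is one attempt and no reset: what is moved stays moved. The work goes in short steps, Python scripts to look and compute and a tool call to move; the robot and the scene stay as the last step left them, time stands still between calls to the robot, and variables do not carry over. Pictures are saved under pics/ and viewed, about 8 in all and at most 12, crops included, and the job is handed in when it is done.

Besides the shell and the picture viewer there is one more tool, called after ">>>" by a JSON object that holds its "op" and its "data". play_rows: Moves the arm, as the interface text tells. Its arguments: {"type":"object","properties":{"steps":{"type":"array"},"claw":{"type":"number"},"grip_force":{"type":"number"}},"required":["steps"]}

```bash
ls; mkdir -p pics; cat > h.py <<'E'
import numpy as np, cv2
from rig import r
def cam(n):
    s=r.get_state(); im=r.get_image(n)
    if 'hand_eye' in im:
        H=np.array(im['hand_eye']); R=np.array(s['tool_rot']); t=np.array(s['tool_pos'])
        Rc=R@H[:3,:3]; c=R@H[:3,3]+t
    else: Rc=np.array(im['attitude']); c=np.array(im['xyz'])
    return im,Rc,c
def rays(im,Rc,px):
    p=cv2.undistortPoints(np.float64(px).reshape(-1,1,2),np.array(im['K']),np.array(im['D'])).reshape(-1,2)
    return np.c_[p[:,0],-p[:,1],-np.ones(len(p))]@Rc.T   # depth-scaled
def pts(im,Rc,c,px):
    px=np.array(px).reshape(-1,2); d=im['depth'][px[:,1].astype(int),px[:,0].astype(int)]
    return c+rays(im,Rc,px)*d[:,None]
def onz(im,Rc,c,px,z):
    d=rays(im,Rc,px); return c+d*((z-c[2])/d[:,2])[:,None]
E
python3 - <<'E'
from h import *
s=r.get_state();print(s,r.grip_point_offset)
for n in ['scene','side']:
    im,R,c=cam(n);print(n,c,R.round(3).tolist(),im['K'],im['D']);cv2.imwrite(f'pics/{n}.png',im['pixels'])
E
```

```text
pics
{'clock': 0.0, 'q': array([-1.23000310e+00,  5.33733748e-02,  1.61427809e+00,  1.39764273e-05,
        1.47602710e+00, -1.19002025e-01]), 'joint_vel': array([-4.89288819e-04,  9.34794582e-05, -5.07434533e-04,  8.14488246e-04,
        4.12213422e-05, -6.20170713e-04]), 'joint_efforts': array([-1.16378660e-04, -3.93680549e+01, -3.70175958e+01, -1.52714742e-04,
        7.12100606e-03, -3.64584992e-06]), 'tool_pos': array([ 277.14580103, -559.49653104,  230.06230074]), 'tool_rot': array([[ 8.96144060e-01,  4.43762724e-01, -6.84067452e-04],
       [ 4.43763174e-01, -8.96141932e-01,  1.97059172e-03],
       [ 2.61453622e-04, -2.06949801e-03, -9.99997824e-01]]), 'wrist_force': array([-0.67387531,  0.16511856,  0.0634893 ]), 'wrist_torque': array([-0.03217088, -0.0119496 , -0.0298623 ]), 'grip_width': 0.9996502298783639} 18.700000000000003
scene [1275.41145483 -319.44480372  852.39771891] [[0.418, -0.61, 0.673], [0.908, 0.286, -0.305], [-0.006, 0.739, 0.674]] [[450.43925545   0.         321.4767154 ]
 [  0.         450.43925545 195.25714227]
 [  0.           0.           1.        ]] [-0.08555015  0.          0.          0.          0.        ]
side [152.4398937  662.78368938 695.00462611] [[-0.851, 0.294, -0.435], [-0.525, -0.498, 0.69], [-0.014, 0.816, 0.578]] [[467.55689067   0.         317.2219066 ]
 [  0.         467.55689067 204.46685494]
 [  0.           0.           1.        ]] [-0.12015503  0.          0.          0.          0.        ]
```

View pics/scene.png

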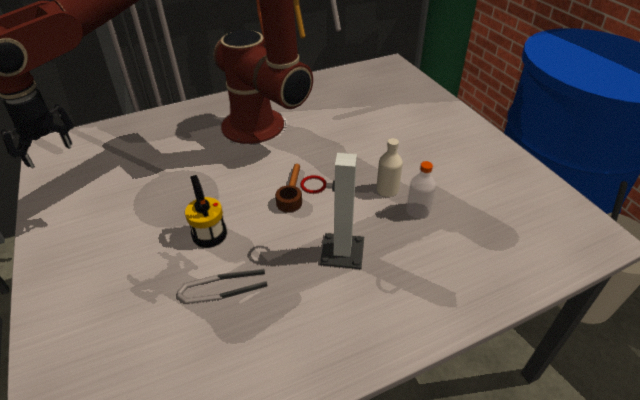

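View pics/side.png

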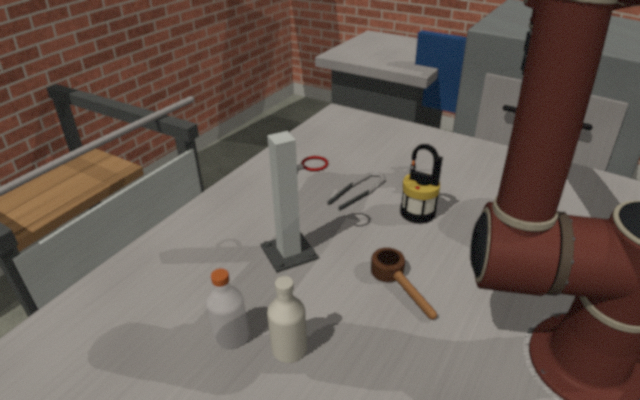

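Scene shows the lantern at about (205,215), ring at (314,184), post at (345,155–265). The side view has the lantern at (420,190), ring at (315,163). Now I'll measure them.

```bash
cat > m.py <<'E'
from h import *
def mask(im,lo,hi,box):
    h=cv2.cvtColor(im['pixels'],cv2.COLOR_BGR2HSV); m=cv2.inRange(h,lo,hi); k=np.zeros_like(m);x0,y0,x1,y1=box;k[y0:y1,x0:x1]=1
    v,u=np.nonzero(m*k); return np.c_[u,v]
def tri(A,B):
    (c1,d1),(c2,d2)=A,B
    t=np.linalg.lstsq(np.c_[d1,-d2],c2-c1,rcond=None)[0]; p,q=c1+t[0]*d1,c2+t[1]*d2
    return (p+q)/2,np.linalg.norm(p-q)
E
python3 - <<'E'
from m import *
L={}
box={'scene':dict(ring=(295,172,330,197),cap=(180,170,228,225),top=(333,150,360,172)),'side':dict(ring=(297,152,333,175),cap=(398,165,444,205),top=(268,130,298,150))}
for n in ['scene','side']:
    im,R,c=cam(n);b=box[n]
    p=mask(im,(0,120,60),(8,255,255),b['ring']); q=mask(im,(170,120,60),(180,255,255),b['ring']); p=np.r_[p,q]
    hull=cv2.convexHull(p.astype(np.int32)); e=cv2.fitEllipse(hull); print(n,'ring',len(p),e)
    P=pts(im,R,c,p); print(' ring depth z med',np.median(P,0).round(1))
    y=mask(im,(20,120,80),(35,255,255),b['cap']); Y=pts(im,R,c,y); g=Y[Y[:,2]>90]
    cc=cv2.minEnclosingCircle(g[:,:2].astype(np.float32)); print(' cap',len(y),len(g),np.median(Y[:,2]),np.max(Y[:,2]),cc)
    # hook: dark, z 118..200 near the lantern
    v,u=np.mgrid[b['cap'][1]-30:b['cap'][3],b['cap'][0]:b['cap'][2]]; uv=np.c_[u.ravel(),v.ravel()]; H=pts(im,R,c,uv); 
    k=(H[:,2]>105)&(H[:,2]<205)&(np.hypot(*(H[:,:2]-cc[0]).T)<60); H=H[k]; a=H[:,:2]-H[:,:2].mean(0)
    w,V=np.linalg.eigh(np.cov(a.T)); print(' hook',len(H),H.mean(0).round(1),w.round(1),V[:,1].round(3),'z',H[:,2].max(), 'proj',((H[:,:2]-cc[0])@V[:,1]).min(),((H[:,:2]-cc[0])@V[:,1]).max())
    o=mask(im,(0,140,100),(18,255,255),(b['cap'][0],b['cap'][1]-30,b['cap'][2],b['cap'][3])); print(' orange',len(o),o.mean(0) if len(o) else '', pts(im,R,c,o).mean(0) if len(o) else '')
    # post top
    x0,y0,x1,y1=b['top'];v,u=np.mgrid[y0-8:y1+8,x0-8:x1+8];T=pts(im,R,c,np.c_[u.ravel(),v.ravel()]);T=T[(T[:,2]>280)&(T[:,2]<296)]
    print(' top',len(T),T.mean(0).round(1),cv2.minAreaRect(T[:,:2].astype(np.float32)))
    L[n]=(c,rays(im,R,[e[0]])[0])
    cr=im['pixels'][b['cap'][1]-30:b['cap'][3],b['cap'][0]-5:b['cap'][2]+5]; cv2.imwrite(f'pics/l_{n}.png',cv2.resize(cr,None,fx=6,fy=6,interpolation=cv2.INTER_CUBIC))
print('ring',tri(L['scene'],L['side']))
a,b=[cv2.imread(f'pics/l_{n}.png') for n in('scene','side')];h=max(a.shape[0],b.shape[0])
f=lambda i:cv2.copyMakeBorder(i,0,h-i.shape[0],0,0,0)
cv2.imwrite('pics/lant.png',np.hstack([f(a),f(b)]))
E
```

```text
scene ring 187 ((312.99798583984375, 183.79354858398438), (17.788602828979492, 25.91518783569336), 90.74614715576172)
 ring depth z med [595.6 -31.5 215.1]
 cap 644 504 92.93590180611864 852.3977189050058 ((836.744873046875, -281.47607421875), 440.3068542480469)<stdin>:13: RuntimeWarning: Mean of empty slice.
  ret = um.true_divide(
  avg = a.mean(axis, **keepdims_kw)
<stdin>:14: RuntimeWarning: Degrees of freedom <= 0 for slice
  c *= np.true_divide(1, fact)
  c *= np.true_divide(1, fact)
<stdin>:14: RuntimeWarning: Mean of empty slice.
Traceback (most recent call last):
ValueError: zero-size array to reduction operation maximum which has no identity
```

Depth dropouts (0) need filtering; also robust cap fit.

```bash
cat > s.py <<'E'
from m import *
L={};C={}
box={'scene':dict(ring=(295,172,330,197),cap=(180,170,228,225),top=(333,150,360,172)),'side':dict(ring=(297,152,333,175),cap=(398,165,444,205),top=(268,130,298,150))}
for n in ['scene','side']:
    im,R,c=cam(n);b=box[n]
    p=np.r_[mask(im,(0,120,60),(8,255,255),b['ring']),mask(im,(170,120,60),(180,255,255),b['ring'])]
    e=cv2.fitEllipse(cv2.convexHull(p.astype(np.int32))); print(n,'ring',len(p),np.round(e[0]+e[1],1))
    y=mask(im,(20,120,80),(35,255,255),b['cap']); Y=pts(im,R,c,y); g=Y[(Y[:,2]>92)&(Y[:,2]<100)]
    cc=cv2.minEnclosingCircle(g[:,:2].astype(np.float32)); ce=np.array(cc[0]); print(' cap',len(y),len(g),cc)
    v,u=np.mgrid[b['cap'][1]-30:b['cap'][3],b['cap'][0]:b['cap'][2]]; H=pts(im,R,c,np.c_[u.ravel(),v.ravel()])
    H=H[(H[:,2]>110)&(H[:,2]<205)&(np.hypot(*(H[:,:2]-ce).T)<60)]
    w,V=np.linalg.eigh(np.cov(H[:,:2].T)); pr=(H[:,:2]-ce)@V[:,1]; print(' hook',len(H),H.mean(0).round(1),w.round(1),V[:,1].round(3),'zmax',H[:,2].max().round(1),'proj',pr.min().round(1),pr.max().round(1))
    o=mask(im,(5,150,100),(17,255,255),(b['cap'][0],b['cap'][1]-30,b['cap'][2],b['cap'][3])); O=pts(im,R,c,o);O=O[(O[:,2]>100)&(O[:,2]<160)];print(' orange',len(o),len(O),O.mean(0).round(1))
    x0,y0,x1,y1=b['top'];v,u=np.mgrid[y0-8:y1+8,x0-8:x1+8];T=pts(im,R,c,np.c_[u.ravel(),v.ravel()]);T=T[(T[:,2]>284)&(T[:,2]<293)]
    print(' top',len(T),T.mean(0).round(1),cv2.minAreaRect(T[:,:2].astype(np.float32)))
    L[n]=(c,rays(im,R,[e[0]])[0])
    cr=im['pixels'][b['cap'][1]-30:b['cap'][3],b['cap'][0]-5:b['cap'][2]+5]; C[n]=cv2.resize(cr,(350,450),interpolation=cv2.INTER_CUBIC)
print('ring',tri(L['scene'],L['side']))
cv2.imwrite('pics/lant.png',np.hstack([C['scene'],C['side']]))
E
python3 s.py
```

```text
scene ring 188 [310.9 185.7  19.9  29.9]
 cap 641 406 ((441.15447998046875, -258.85321044921875), 45.63414764404297)
 hook 289 [ 452.5 -259.6  156.7] [ 11.8 436.9] [-0.992 -0.129] zmax 194.2 proj -34.1 38.2
 orange 17 1 [ 468.3 -256.8  140.1]
 top 271 [634.3  25.6 287. ] ((633.8336791992188, 25.73386001586914), (41.02688217163086, 45.406471252441406), 57.53073501586914)
side ring 121 [314.7 163.1  14.3  25.3]
 cap 529 301 ((439.00579833984375, -254.02015686035156), 44.97170639038086)
 hook 612 [ 430.9 -256.5  149.5] [ 11.5 565.5] [-0.999 -0.05 ] zmax 197.6 proj -32.0 42.0
 orange 18 5 [ 451.3 -242.   124.6]
 top 284 [629.8  28.3 288.4] ((631.8952026367188, 25.711814880371094), (42.22273635864258, 43.87192916870117), 58.87964630126953)
ring (array([597.69998946, -37.0892515 , 210.90878728]), np.float64(0.795965573191025))
```

View pics/lant.png

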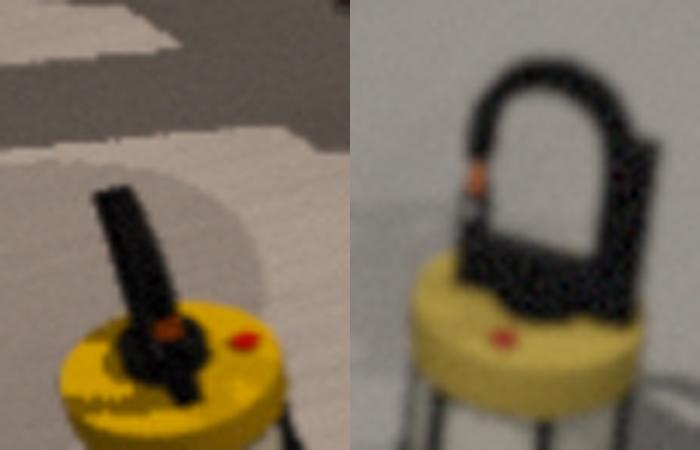

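Scene crop: gate (orange) faces world +x roughly; the grip is at the -x side. The first crop's ring mask was contaminated by the block handle, so I'll tighten it. I'll also check the hand-eye and compute the first move.

```bash
cat > go.py <<'E'
from h import *
def go(x,y,z,yaw):
    s=r.get_state(); R=np.array(s['tool_rot']); d=R.T@(np.array([x,y,z])-s['tool_pos'])/150
    y0=np.arctan2(R[1,0],R[0,0]); t=-(np.radians(yaw)-y0)/(np.pi/2)
    print('now',s['clock'],np.round(s['tool_pos'],1),'yaw',np.degrees(y0).round(2),'F',np.round(s['wrist_force'],2),'grip',s['grip_width'].round(3)); print('move',d.round(3),t.round(3))
E
sed -i 's/ring=(295,172/ring=(302,172/' s.py; python3 s.py | grep ring
python3 - <<'E'
from go import *
print(np.round(r.get_image('wrist')['hand_eye'],3))
go(445,-258,330,5)
E
```

```text
scene ring 177 [313.2 183.8  17.9  25.4]
side ring 122 [314.6 163.1  14.4  25.2]
ring (array([595.80427498, -31.81235525, 213.55336793]), np.float64(1.4716636068597229))
[[-1.00000e-03  9.62000e-01  2.72000e-01  6.87140e+01]
 [ 1.00000e+00  1.00000e-03 -0.00000e+00  9.76000e-01]
 [-0.00000e+00  2.72000e-01 -9.62000e-01 -1.42508e+02]
 [ 0.00000e+00  0.00000e+00  0.00000e+00  1.00000e+00]]Traceback (most recent call last):
  File "<stdin>", line 3, in <module>
  File "go.py", line 5, in go
    print('now',s['clock'],np.round(s['tool_pos'],1),'yaw',np.degrees(y0).round(2),'F',np.round(s['wrist_force'],2),'grip',s['grip_width'].round(3)); print('move',d.round(3),t.round(3))
                                                                                                                           ^^^^^^^^^^^^^^^^^^^^^
AttributeError: 'float' object has no attribute 'round'
```

```bash
sed -i "s/s\['grip_width'\].round(3)/round(float(s['grip_width']),3)/" go.py
python3 -c "
from go import *
go(445,-258,330,5)"
```

```text
now 0.4 [ 277.3 -560.   231.2] yaw 26.35 F [-0.47 -0.3  -0.37] grip 0.996
move [ 1.895 -1.308 -0.659] 0.237
```

>>> {"op": "play_rows", "data": {"steps": [[0.1,0,-0.33,0],[0.2,-0.1,-0.66,0.1],[0.5,-0.3,-0.66,0.2],[0.75,-0.5,-0.66,0.237],[0.95,-0.65,-0.66,0.237],[0.95,-0.65,-0.66,0.237]], "claw": -1}}

```text
clock: 1.0
tool_pos: [363.7, -406.0, 331.3]
tool_rot: [[0.996, 0.093, 0.002], [0.093, -0.996, -0.0], [0.002, 0.0, -1.0]]
wrist_force: [0.0, -0.1, -0.5]
grip_width: 1.002
```

```bash
python3 -c "
from go import *
go(445,-258,330,5)"
```

```text
now 1.0 [ 363.7 -406.   331.3] yaw 5.31 F [ 0.02 -0.11 -0.46] grip 1.002
move [ 0.631 -0.932  0.009] 0.003
```

>>> {"op": "play_rows", "data": {"steps": [[0.15,-0.25,0,0],[0.3,-0.5,0,0],[0.5,-0.75,0,0],[0.63,-0.93,0,0],[0.63,-0.93,0,0],[0.63,-0.93,0,0]]}}

```text
clock: 1.6
tool_pos: [443.8, -262.4, 330.3]
tool_rot: [[0.996, 0.088, -0.0], [0.088, -0.996, -0.001], [-0.0, 0.001, -1.0]]
wrist_force: [-0.5, -0.6, -0.1]
grip_width: 0.993
```

```bash
python3 - <<'E'
from m import *
im,R,c=cam('wrist');cv2.imwrite('pics/w1.png',im['pixels'])
v,u=np.mgrid[0:400,0:640]; uv=np.c_[u.ravel(),v.ravel()]; d=im['depth'].ravel()
P=pts(im,R,c,uv); ok=d>0
near=ok&(np.hypot(P[:,0]-440,P[:,1]+256)<60)
y=np.zeros((400,640),bool); q=mask(im,(18,100,60),(38,255,255),(0,0,640,400)); y[q[:,1],q[:,0]]=1; y=y.ravel()
cap=P[near&y&(P[:,2]>88)&(P[:,2]<102)]; print('cap',len(cap),np.median(cap[:,2]),cv2.minEnclosingCircle(cap[:,:2].astype(np.float32)))
H=P[near&(P[:,2]>112)&(P[:,2]<205)]; print(len(H),cv2.minAreaRect(H[:,:2].astype(np.float32)),H[:,2].max())
w,V=np.linalg.eigh(np.cov(H[:,:2].T));print(w,V[:,1],H.mean(0))
o=mask(im,(3,150,90),(16,255,255),(0,0,640,400)); print('orange',len(o)); O=pts(im,R,c,o);O=O[(O[:,2]>118)&(O[:,2]<155)&(np.hypot(O[:,0]-440,O[:,1]+256)<60)]; print(len(O),O.mean(0))
E
```

```text
cap 3007 94.7443457036386 ((439.74853515625, -261.8940734863281), 44.83940887451172)
987 ((434.8971252441406, -261.7001647949219), (71.55913543701172, 12.71784782409668), 2.8356993198394775) 195.03250388997418
[ 12.06673799 439.2485299 ] [-0.99881266 -0.04871623] [ 442.5818836  -261.63719027  181.71804886]
orange 747
0 [nan nan nan]<stdin>:10: RuntimeWarning: Mean of empty slice.
  ret = um.true_divide(
```

View pics/w1.png

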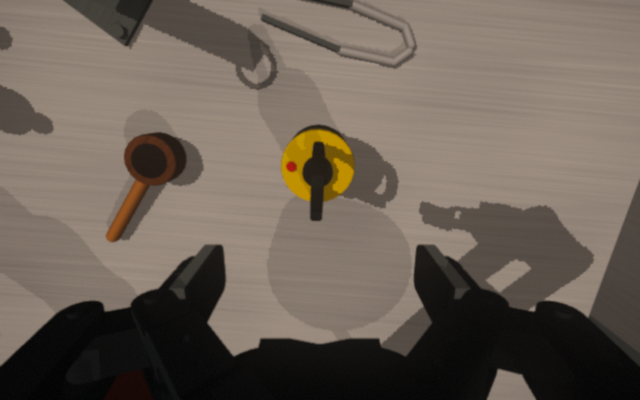

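Wrist view: lantern cap at (317,163), hook spine toward bottom (316,215), block at (155,158); fingers straddle it well. Go down to the grip.

```bash
python3 -c "
from go import *
go(408.8,-263.4,131.5,2.8)"
```

```text
now 1.65 [ 443.5 -263.   330.2] yaw 4.99 F [-0.04 -0.82  0.65] grip 1.002
move [-0.23  -0.018  1.325] 0.024
```

>>> {"op": "play_rows", "data": {"steps": [[-0.23,-0.018,0,0.024],[-0.23,-0.018,0.3,0.024],[-0.23,-0.018,0.6,0.024],[-0.23,-0.018,0.85,0.024],[-0.23,-0.018,1,0.024],[-0.23,-0.018,1,0.024]]}}

```text
clock: 2.25
tool_pos: [406.2, -262.1, 175.7]
tool_rot: [[0.999, 0.047, -0.007], [0.047, -0.999, 0.005], [-0.006, -0.006, -1.0]]
wrist_force: [0.2, 0.2, -0.5]
grip_width: 1.001
```

```bash
python3 -c "
from go import *
go(408.8,-263.4,131.5,2.8)"
```

```text
now 2.25 [ 406.2 -262.1  175.7] yaw 2.71 F [ 0.16  0.25 -0.45] grip 1.001
move [0.019 0.011 0.294] -0.001
```

>>> {"op": "play_rows", "data": {"steps": [[0,0,0.15,0],[0,0,0.25,0],[0,0,0.32,0],[0,0,0.32,0],[0,0,0.32,0],[0,0,0.32,0]]}}

```text
clock: 2.85
tool_pos: [409.7, -263.1, 133.5]
tool_rot: [[0.999, 0.05, 0.001], [0.05, -0.999, -0.001], [0.001, 0.001, -1.0]]
wrist_force: [-0.8, -0.8, 0.3]
grip_width: 1.004
```

```bash
python3 -c "
from go import *
go(408.8,-263.4,131.5,2.8)"
```

```text
now 2.85 [ 409.7 -263.1  133.5] yaw 2.86 F [-0.81 -0.79  0.32] grip 1.004
move [-0.006  0.002  0.014] 0.001
```

>>> {"op": "play_rows", "data": {"steps": [[-0.006,0,0.012,0],[-0.006,0,0.012,0],[-0.006,0,0.012,0],[-0.006,0,0.012,0],[-0.006,0,0.012,0],[-0.006,0,0.012,0],[-0.006,0,0.012,0],[-0.006,0,0.012,0],[-0.006,0,0.012,0],[-0.006,0,0.012,0]], "claw": 1, "grip_force": 100}}

```text
clock: 3.85
tool_pos: [408.2, -262.5, 130.8]
tool_rot: [[0.999, 0.05, -0.0], [0.05, -0.999, 0.0], [-0.0, -0.0, -1.0]]
wrist_force: [-2.7, 2.3, 4.3]
grip_width: 0.128
```

>>> {"op": "play_rows", "data": {"steps": [[0,0,-0.05,0],[0,0,-0.1,0],[0,0,-0.2,0],[0,0,-0.2,0],[0,0,-0.2,0],[0,0,-0.2,0]]}}

```text
clock: 4.45
tool_pos: [408.0, -262.4, 160.2]
tool_rot: [[0.999, 0.05, -0.0], [0.05, -0.999, 0.0], [-0.0, -0.0, -1.0]]
wrist_force: [-0.2, -0.4, -3.1]
grip_width: 0.126
```

```bash
python3 - <<'E'
from m import *
from go import go
go(500,-200,161,58.5)
im,R,c=cam('side');I=im['pixels'][90:290,250:500]
im,R,c=cam('wrist');J=im['pixels']
cv2.imwrite('pics/g.png',np.hstack([cv2.resize(I,(375,300)),cv2.resize(J,(420,300))]))
E
```

```text
now 4.45 [ 408.  -262.4  160.2] yaw 2.86 F [-0.16 -0.38 -3.06] grip 0.126
move [ 0.633 -0.385 -0.006] -0.618
```

View pics/g.png

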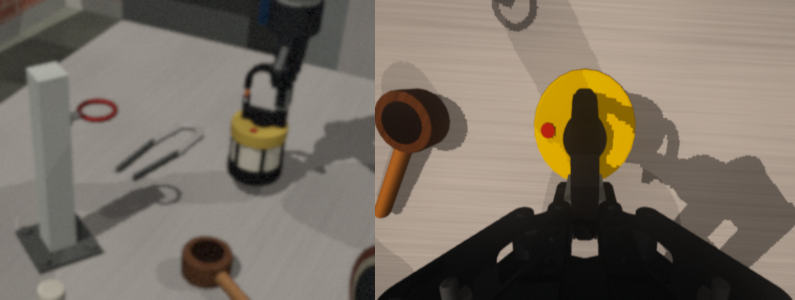

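Lantern is held upright (side view 260,140 in the crop). Next to a viewing pose in front of and above the ring.

```bash
python3 -c "
from go import *
go(534.5,-131,310,58);go(534.5,-131,360,58)"
```

```text
now 4.55 [ 407.9 -262.3  159.9] yaw 2.85 F [ 0.26 -0.32 -3.7 ] grip 0.128
move [ 0.886 -0.833 -1.001] -0.613
now 4.55 [ 407.9 -262.3  159.9] yaw 2.85 F [ 0.26 -0.32 -3.7 ] grip 0.128
move [ 0.885 -0.833 -1.334] -0.613
```

Up first, turning, then across.

>>> {"op": "play_rows", "data": {"steps": [[0,0,-0.2,0],[0,0,-0.45,-0.08],[0,0,-0.7,-0.16],[0,0,-0.95,-0.25],[0.1,-0.1,-1,-0.33],[0.2,-0.2,-1,-0.42],[0.35,-0.35,-1,-0.5],[0.5,-0.5,-1,-0.58],[0.7,-0.65,-1,-0.613],[0.8,-0.75,-1,-0.613],[0.88,-0.83,-1,-0.613],[0.88,-0.83,-1,-0.613]]}}

```text
clock: 5.75
tool_pos: [534.6, -130.3, 309.8]
tool_rot: [[0.528, 0.849, -0.001], [0.849, -0.528, 0.001], [0.0, -0.001, -1.0]]
wrist_force: [-0.4, -0.7, -4.2]
grip_width: 0.134
```

>>> {"op": "play_rows", "data": {"steps": [[0,0,-0.15,0],[0,0,-0.33,0],[0,0,-0.33,0],[0,0,-0.33,0],[0,0,-0.33,0]]}}

```text
clock: 6.25
tool_pos: [533.1, -131.9, 358.0]
tool_rot: [[0.53, 0.848, -0.003], [0.848, -0.53, 0.001], [-0.001, -0.003, -1.0]]
wrist_force: [0.1, -0.2, -3.8]
grip_width: 0.129
```

```bash
python3 - <<'E'
from m import *
from go import go
go(534.5,-131,360,58)
im,R,c=cam('wrist');J=im['pixels'];cv2.imwrite('pics/w2.png',J)
B=(0,0,640,250)
p=np.r_[mask(im,(0,120,50),(8,255,255),B),mask(im,(170,120,50),(180,255,255),B)]
P=pts(im,R,c,p);k=(P[:,2]>185)&(P[:,2]<250)&(np.hypot(P[:,0]-596,P[:,1]+32)<50);Q=P[k];print(len(p),k.sum())
print('z med',np.median(Q[:,2]),np.percentile(Q[:,2],[5,95]),cv2.minEnclosingCircle(Q[:,:2].astype(np.float32)),p[k].min(0),p[k].max(0))
e=cv2.fitEllipse(cv2.convexHull(p[k].astype(np.int32)));print(e,'on z213.5',onz(im,R,c,[e[0]],213.5))
v,u=np.mgrid[0:250,0:640];T=pts(im,R,c,np.c_[u.ravel(),v.ravel()]);T=T[(T[:,2]>282)&(T[:,2]<294)&(np.hypot(T[:,0]-633,T[:,1]-26)<50)]
if len(T)>20: print(len(T),cv2.minAreaRect(T[:,:2].astype(np.float32)))
E
```

```text
now 6.25 [ 533.1 -131.9  358. ] yaw 57.98 F [ 0.06 -0.2  -3.77] grip 0.129
move [ 0.01   0.005 -0.014] -0.0
3208 1877
z med 216.46277272472855 [214.53180769 217.96968546] ((595.745849609375, -33.4293098449707), 28.659881591796875) [286   4] [354  78]
((320.1051025390625, 40.907249450683594), (69.1318588256836, 75.83537292480469), 179.34951782226562) on z213.5 [[596.34739342 -32.71328677 213.5       ]]
```

View pics/w2.png

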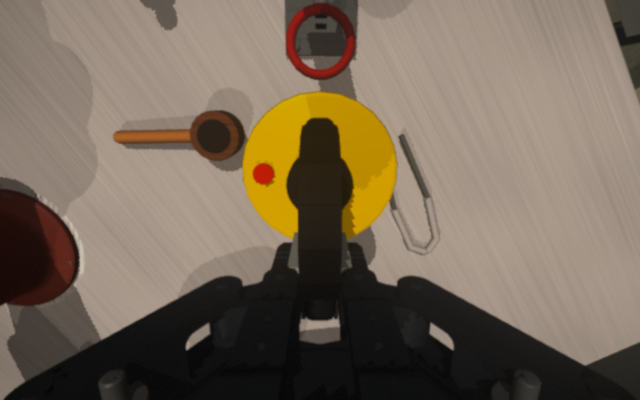

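Ring at (320,41) centred on the hook's column (320), front bar estimated (583,-54, ~213). I'll lower beside the ring, then slide the cap under it and feel for the bar's height.

>>> {"op": "play_rows", "data": {"steps": [[-0.03,0,0.1,0],[-0.03,0,0.3,0],[-0.03,0,0.5,0],[-0.03,0,0.7,0],[-0.03,0,0.85,0],[-0.03,0,0.9,0],[-0.03,0,0.9,0],[-0.03,0,0.9,0],[-0.03,0,0.9,0]]}}

```text
clock: 7.2
tool_pos: [532.4, -135.9, 226.9]
tool_rot: [[0.53, 0.848, 0.003], [0.848, -0.53, -0.001], [0.001, 0.003, -1.0]]
wrist_force: [-0.2, 0.5, -3.8]
grip_width: 0.12
```

```bash
python3 -c "
from go import *
go(583.1-.53*71.5,-53.9-.848*71.5,226,58)"
```

```text
now 7.2 [ 532.4 -135.9  226.9] yaw 58.02 F [-0.16  0.48 -3.76] grip 0.12
move [ 0.166 -0.003  0.006] 0.0
```

>>> {"op": "play_rows", "data": {"steps": [[0.06,0,0,0],[0.12,0,0,0],[0.166,0,0,0],[0.166,0,0,0],[0.166,0,0,0]]}}

```text
clock: 7.7
tool_pos: [544.8, -114.0, 225.0]
tool_rot: [[0.529, 0.849, -0.0], [0.849, -0.529, -0.0], [-0.0, -0.0, -1.0]]
wrist_force: [-0.0, -1.2, -4.1]
grip_width: 0.128
```

>>> {"op": "play_rows", "data": {"steps": [[0,0,-0.03,0],[0,0,-0.06,0],[0,0,-0.08,0],[0,0,-0.08,0],[0,0,-0.08,0]]}}

```text
clock: 8.2
tool_pos: [544.7, -114.5, 237.3]
tool_rot: [[0.53, 0.848, 0.0], [0.848, -0.53, -0.0], [0.0, 0.0, -1.0]]
wrist_force: [0.6, 0.1, -4.0]
grip_width: 0.128
```

```bash
python3 - <<'E'
from m import *
from go import go
go(583.1-.53*71.5,-53.9-.848*71.5,226,58)
im,R,c=cam('wrist');J=im['pixels'];cv2.imwrite('pics/w3.png',J)
E
```

```text
now 8.2 [ 544.7 -114.5  237.3] yaw 58.01 F [ 0.62  0.14 -4.03] grip 0.128
move [0.002 0.003 0.075] 0.0
```

View pics/w3.png

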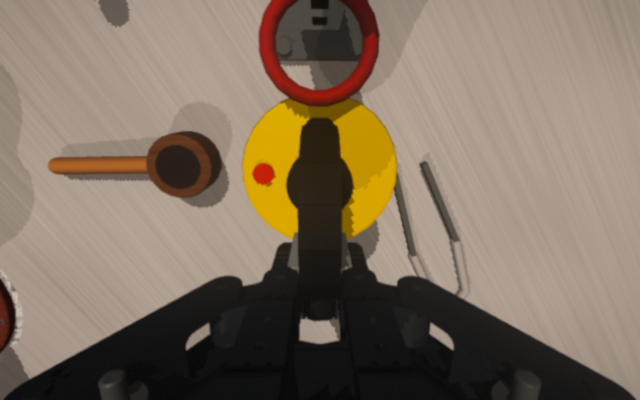

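Bar (320,97) lies over the cap's rim (edge ~row 93), on the hook's column. I'll go forward 3 mm and raise slowly.

>>> {"op": "play_rows", "data": {"steps": [[0.02,0,0,0],[0.02,0,-0.01,0],[0.02,0,-0.02,0],[0.02,0,-0.025,0],[0.02,0,-0.025,0],[0.02,0,-0.025,0]]}}

```text
clock: 8.85
tool_pos: [546.3, -111.9, 240.8]
tool_rot: [[0.53, 0.848, 0.0], [0.848, -0.53, -0.0], [-0.0, 0.0, -1.0]]
wrist_force: [-0.6, -1.1, -4.8]
grip_width: 0.13
```

>>> {"op": "play_rows", "data": {"steps": [[0,0,-0.005,0],[0,0,-0.01,0],[0,0,-0.01,0],[0,0,-0.01,0]]}}

```text
clock: 9.25
tool_pos: [546.3, -111.9, 242.3]
tool_rot: [[0.53, 0.848, 0.0], [0.848, -0.53, 0.0], [0.0, 0.0, -1.0]]
wrist_force: [-0.7, -0.3, -3.2]
grip_width: 0.127
```

>>> {"op": "play_rows", "data": {"steps": [[0,0,-0.003,0],[0,0,-0.007,0],[0,0,-0.007,0],[0,0,-0.007,0]]}}

```text
clock: 9.65
tool_pos: [546.3, -111.9, 243.3]
tool_rot: [[0.53, 0.848, 0.0], [0.848, -0.53, -0.0], [0.0, 0.0, -1.0]]
wrist_force: [-0.4, 0.3, -3.7]
grip_width: 0.128
```

>>> {"op": "play_rows", "data": {"steps": [[0,0,-0.003,0],[0,0,-0.006,0],[0,0,-0.006,0],[0,0,-0.006,0]]}}

```text
clock: 10.05
tool_pos: [546.3, -111.8, 244.2]
tool_rot: [[0.53, 0.848, 0.0], [0.848, -0.53, -0.0], [-0.0, 0.0, -1.0]]
wrist_force: [0.2, -0.7, -3.9]
grip_width: 0.125
```

```bash
python3 -c "
from go import *
go(546,-112,245,58)"
```

```text
now 10.05 [ 546.3 -111.8  244.2] yaw 58.02 F [ 0.19 -0.72 -3.88] grip 0.125
move [-0.002 -0.001 -0.005] 0.0
```

>>> {"op": "play_rows", "data": {"steps": [[0,0,-0.003,0],[0,0,-0.006,0],[0,0,-0.006,0],[0,0,-0.006,0]]}}

```text
clock: 10.45
tool_pos: [546.2, -111.8, 245.0]
tool_rot: [[0.53, 0.848, -0.0], [0.848, -0.53, 0.0], [-0.0, -0.0, -1.0]]
wrist_force: [-0.1, 1.2, -4.6]
grip_width: 0.132
```

>>> {"op": "play_rows", "data": {"steps": [[0,0,-0.003,0],[0,0,-0.006,0],[0,0,-0.006,0],[0,0,-0.006,0]]}}

```text
clock: 10.85
tool_pos: [546.1, -111.7, 245.3]
tool_rot: [[0.53, 0.848, -0.001], [0.848, -0.53, 0.0], [-0.0, -0.001, -1.0]]
wrist_force: [2.1, 1.2, -9.4]
grip_width: 0.13
```

Contact at TCP z≈245.1 (load +5 N), agreeing with vision (bar ≈213). Mouth level is therefore TCP z≈201.6. I'll back off 8 mm and lower.

>>> {"op": "play_rows", "data": {"steps": [[0,0,0.02,0],[-0.03,0,0.05,0],[-0.053,0,0.12,0],[-0.053,0,0.2,0],[-0.053,0,0.27,0],[-0.053,0,0.294,0],[-0.053,0,0.294,0],[-0.053,0,0.294,0],[-0.053,0,0.294,0]]}}

```text
clock: 11.75
tool_pos: [542.5, -118.7, 202.7]
tool_rot: [[0.529, 0.848, 0.001], [0.848, -0.529, -0.0], [0.0, 0.001, -1.0]]
wrist_force: [0.7, -0.7, -4.0]
grip_width: 0.129
```

```bash
python3 - <<'E'
from m import *
from go import go
go(583.1-.53*61.5,-53.9-.848*61.5,201.6,58)
im,R,c=cam('wrist');J=im['pixels']
im,R,c=cam('scene');I=cv2.resize(im['pixels'][100:280,180:400],(440,360),interpolation=cv2.INTER_CUBIC)
cv2.imwrite('pics/w4.png',np.hstack([I,cv2.resize(J[0:300,170:470],(360,360))]))
E
```

```text
now 11.75 [ 542.5 -118.7  202.7] yaw 58.03 F [ 0.65 -0.71 -3.97] grip 0.129
move [0.1   0.001 0.007] 0.0
```

View pics/w4.png

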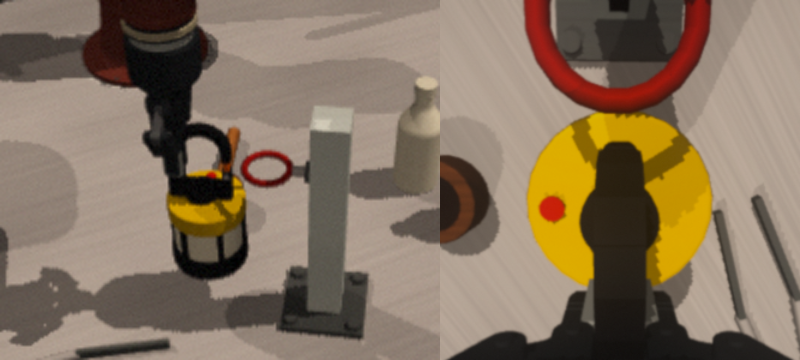

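Ring level with the mouth, centred. Advance in steps, watching force.

>>> {"op": "play_rows", "data": {"steps": [[0.02,0,0.007,0],[0.04,0,0.007,0],[0.05,0,0.007,0],[0.05,0,0.007,0],[0.05,0,0.007,0]]}}

```text
clock: 12.35
tool_pos: [546.0, -112.1, 200.8]
tool_rot: [[0.529, 0.848, -0.0], [0.848, -0.529, -0.0], [-0.0, -0.0, -1.0]]
wrist_force: [-0.8, 0.3, -4.0]
grip_width: 0.126
```

>>> {"op": "play_rows", "data": {"steps": [[0.01,0,0,0],[0.02,0,0,0],[0.02,0,0,0]]}}

```text
clock: 12.65
tool_pos: [547.7, -109.5, 200.9]
tool_rot: [[0.529, 0.848, 0.0], [0.848, -0.529, 0.0], [0.0, 0.0, -1.0]]
wrist_force: [0.5, 0.2, -3.4]
grip_width: 0.128
```

>>> {"op": "play_rows", "data": {"steps": [[0.01,0,0,0],[0.02,0,0,0],[0.02,0,0,0]]}}

```text
clock: 12.95
tool_pos: [549.0, -107.6, 200.9]
tool_rot: [[0.53, 0.848, -0.001], [0.848, -0.53, -0.001], [-0.002, -0.0, -1.0]]
wrist_force: [-1.7, -2.2, -3.4]
grip_width: 0.129
```

>>> {"op": "play_rows", "data": {"steps": [[0.01,0,-0.004,0],[0.02,0,-0.004,0],[0.02,0,-0.004,0]]}}

```text
clock: 13.25
tool_pos: [550.4, -105.0, 200.8]
tool_rot: [[0.53, 0.848, -0.001], [0.848, -0.53, -0.001], [-0.001, -0.001, -1.0]]
wrist_force: [-2.0, -4.0, -6.2]
grip_width: 0.126
```

>>> {"op": "play_rows", "data": {"steps": [[0.01,0,0,0],[0.01,0,0,0]]}}

```text
clock: 13.45
tool_pos: [551.2, -103.6, 200.8]
tool_rot: [[0.53, 0.848, -0.001], [0.848, -0.53, -0.001], [-0.001, -0.001, -1.0]]
wrist_force: [-2.4, -4.3, -6.4]
grip_width: 0.124
```

Plateau ~5 N: the gate is yielding. Continue.

>>> {"op": "play_rows", "data": {"steps": [[0.01,0,0,0],[0.02,0,0,0],[0.02,0,0,0]]}}

```text
clock: 13.75
tool_pos: [552.8, -101.3, 201.2]
tool_rot: [[0.53, 0.848, -0.001], [0.848, -0.53, -0.001], [-0.002, -0.0, -1.0]]
wrist_force: [-3.2, -5.3, -4.8]
grip_width: 0.127
```

>>> {"op": "play_rows", "data": {"steps": [[0.01,0,0,0],[0.02,0,0,0],[0.02,0,0,0]]}}

```text
clock: 14.05
tool_pos: [554.2, -98.7, 201.0]
tool_rot: [[0.53, 0.848, -0.002], [0.848, -0.53, -0.001], [-0.002, -0.001, -1.0]]
wrist_force: [-2.9, -4.6, -5.2]
grip_width: 0.124
```

>>> {"op": "play_rows", "data": {"steps": [[0.01,0,0,0],[0.02,0,0,0],[0.02,0,0,0]]}}

```text
clock: 14.35
tool_pos: [555.7, -95.9, 200.5]
tool_rot: [[0.53, 0.848, -0.002], [0.848, -0.53, -0.0], [-0.001, -0.002, -1.0]]
wrist_force: [-1.6, -3.2, -7.2]
grip_width: 0.126
```

>>> {"op": "play_rows", "data": {"steps": [[0.01,0,0,0],[0.02,0,0,0],[0.02,0,0,0]]}}

```text
clock: 14.65
tool_pos: [557.4, -92.8, 200.3]
tool_rot: [[0.53, 0.848, -0.002], [0.848, -0.53, 0.001], [-0.0, -0.002, -1.0]]
wrist_force: [-1.1, -2.5, -9.6]
grip_width: 0.126
```

>>> {"op": "play_rows", "data": {"steps": [[0.01,0,0,0],[0.02,0,0,0],[0.02,0,0,0]]}}

```text
clock: 14.95
tool_pos: [559.7, -89.4, 200.7]
tool_rot: [[0.529, 0.848, 0.0], [0.848, -0.529, 0.002], [0.002, -0.001, -1.0]]
wrist_force: [1.7, 0.8, -12.0]
grip_width: 0.127
```

>>> {"op": "play_rows", "data": {"steps": [[0.01,0,0,0],[0.02,0,0,0],[0.02,0,0,0]]}}

```text
clock: 15.25
tool_pos: [562.1, -87.6, 202.7]
tool_rot: [[0.529, 0.849, 0.003], [0.849, -0.529, 0.001], [0.002, 0.002, -1.0]]
wrist_force: [0.1, 0.6, -4.2]
grip_width: 0.126
```

Gate snapped (force fell to weight only). Advance 8 mm to the axis, then lower.

>>> {"op": "play_rows", "data": {"steps": [[0.015,0,0,0],[0.03,0,0,0],[0.045,0,0,0],[0.053,0,0,0],[0.053,0,0,0]]}}

```text
clock: 15.75
tool_pos: [565.5, -81.1, 201.6]
tool_rot: [[0.529, 0.848, 0.0], [0.848, -0.529, 0.0], [0.0, 0.0, -1.0]]
wrist_force: [0.6, 0.4, -3.7]
grip_width: 0.125
```

>>> {"op": "play_rows", "data": {"steps": [[0,0,0.03,0],[0,0,0.06,0],[0,0,0.09,0],[0,0,0.12,0],[0,0,0.15,0],[0,0,0.18,0],[0,0,0.2,0],[0,0,0.2,0],[0,0,0.2,0]]}}

```text
clock: 16.65
tool_pos: [565.4, -81.3, 171.5]
tool_rot: [[0.53, 0.848, 0.0], [0.848, -0.53, 0.0], [0.0, 0.0, -1.0]]
wrist_force: [0.5, -0.2, -3.5]
grip_width: 0.127
```

```bash
python3 - <<'E'
from m import *
from go import go
go(583.1-.53*31.5,-53.9-.848*31.5,164,58)
im,R,c=cam('scene');I=cv2.resize(im['pixels'][100:280,180:400],(440,360),interpolation=cv2.INTER_CUBIC)
im,R,c=cam('wrist');J=im['pixels']
cv2.imwrite('pics/w5.png',np.hstack([I,cv2.resize(J[0:300,170:470],(360,360))]))
E
```

```text
now 16.65 [565.4 -81.3 171.5] yaw 58.02 F [ 0.52 -0.16 -3.48] grip 0.127
move [0.008 0.003 0.05 ] 0.0
```

View pics/w5.png

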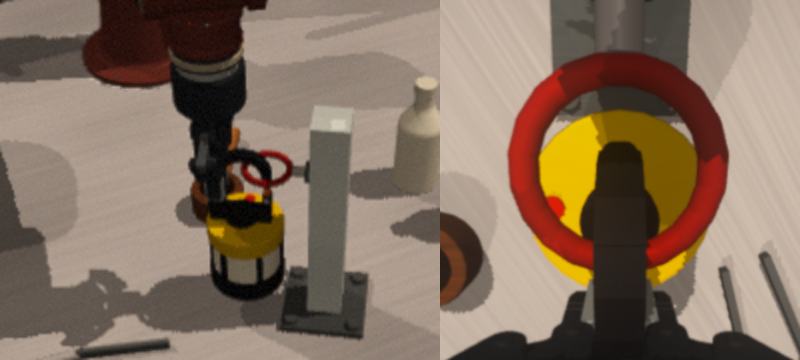

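The ring passes through the hook. Lower to 165.5, then 1 mm steps.

>>> {"op": "play_rows", "data": {"steps": [[0.008,0,0.015,0],[0.008,0,0.03,0],[0.008,0,0.04,0],[0.008,0,0.04,0]]}}

```text
clock: 17.15
tool_pos: [565.7, -80.2, 164.9]
tool_rot: [[0.53, 0.848, -0.001], [0.848, -0.53, 0.0], [-0.0, -0.001, -1.0]]
wrist_force: [-0.2, -0.1, -3.9]
grip_width: 0.129
```

>>> {"op": "play_rows", "data": {"steps": [[0,0,0.004,0],[0,0,0.007,0],[0,0,0.007,0]]}}

```text
clock: 17.45
tool_pos: [565.9, -80.3, 164.4]
tool_rot: [[0.53, 0.848, -0.0], [0.848, -0.53, -0.0], [-0.0, -0.0, -1.0]]
wrist_force: [-0.6, 0.3, -3.7]
grip_width: 0.125
```

>>> {"op": "play_rows", "data": {"steps": [[0,0,0.004,0],[0,0,0.007,0],[0,0,0.007,0]]}}

```text
clock: 17.75
tool_pos: [566.3, -80.3, 164.0]
tool_rot: [[0.53, 0.848, 0.001], [0.848, -0.53, -0.0], [0.0, 0.001, -1.0]]
wrist_force: [-0.4, -0.1, -1.0]
grip_width: 0.128
```

>>> {"op": "play_rows", "data": {"steps": [[0,0,0.003,0],[0,0,0.003,0],[0,0,0.003,0]], "grip_force": 20}}

```text
clock: 18.05
tool_pos: [566.4, -80.3, 163.8]
tool_rot: [[0.529, 0.848, 0.001], [0.848, -0.529, -0.0], [0.0, 0.001, -1.0]]
wrist_force: [-1.4, 1.6, 2.7]
grip_width: 0.129
```

>>> {"op": "play_rows", "data": {"steps": [[0,0,0,0],[0,0,0,0],[0,0,0,0],[0,0,0,0],[0,0,0,0],[0,0,0,0]], "claw": -0.5}}

```text
clock: 18.65
tool_pos: [566.0, -80.3, 162.8]
tool_rot: [[0.53, 0.848, -0.0], [0.848, -0.53, -0.0], [-0.0, 0.0, -1.0]]
wrist_force: [0.5, -0.5, -0.2]
grip_width: 0.75
```

>>> {"op": "play_rows", "data": {"steps": [[0,0,-0.05,0],[0,0,-0.12,0],[0,0,-0.22,0],[0,0,-0.35,0],[0,0,-0.55,0],[0,0,-0.75,0],[0,0,-0.95,0],[-0.2,0,-0.95,0],[-0.4,0,-0.95,0],[-0.4,0,-0.95,0],[-0.4,0,-0.95,0],[-0.4,0,-0.95,0]]}}

```text
clock: 19.85
tool_pos: [534.5, -130.7, 306.1]
tool_rot: [[0.529, 0.849, 0.001], [0.849, -0.529, 0.0], [0.001, 0.001, -1.0]]
wrist_force: [0.3, 0.6, -0.6]
grip_width: 0.749
```

>>> {"op": "play_rows", "data": {"steps": [[0,0,0,0],[0,0,0,0],[0,0,0,0],[0,0,0,0],[0,0,0,0],[0,0,0,0],[0,0,0,0],[0,0,0,0],[0,0,0,0],[0,0,0,0],[0,0,0,0],[0,0,0,0]]}}

```text
clock: 21.05
tool_pos: [534.2, -131.2, 305.4]
tool_rot: [[0.53, 0.848, 0.0], [0.848, -0.53, 0.0], [0.0, 0.0, -1.0]]
wrist_force: [0.4, 0.6, -0.4]
grip_width: 0.748
```

```bash
python3 - <<'E'
from m import *
from go import go
go(566,-80,300,58)
im,R,c=cam('scene');I=cv2.resize(im['pixels'][100:280,180:400],(440,360),interpolation=cv2.INTER_CUBIC)
def cap(n,box):
    im,R,c=cam(n);y=mask(im,(18,100,60),(38,255,255),box);P=pts(im,R,c,y);P=P[(np.hypot(P[:,0]-583,P[:,1]+54)<70)&(P[:,2]>60)&(P[:,2]<160)]
    z=np.percentile(P[:,2],95);g=P[P[:,2]>z-4];print(n,len(P),'top z',z.round(1),cv2.minEnclosingCircle(g[:,:2].astype(np.float32)));return im
cap('scene',(250,150,350,260)); cap('scene',(250,150,350,260))
S=cap('side',(280,120,400,260))
W=cap('wrist',(0,0,640,400))
cv2.imwrite('pics/w6.png',np.hstack([I,cv2.resize(S['pixels'][100:280,240:420],(360,360),interpolation=cv2.INTER_CUBIC)]))
E
```

```text
now 21.05 [ 534.2 -131.2  305.4] yaw 58.02 F [ 0.37  0.58 -0.4 ] grip 0.748
move [ 0.402 -0.001  0.036] 0.0
scene 690 top z 129.0 ((586.5375366210938, -50.95675277709961), 46.585269927978516)
scene 692 top z 129.2 ((584.8687744140625, -53.283233642578125), 45.99101638793945)
side 711 top z 130.6 ((582.3308715820312, -50.618858337402344), 44.3562126159668)
wrist 4028 top z 129.4 ((583.607177734375, -54.78192138671875), 44.586917877197266)
```

View pics/w6.png

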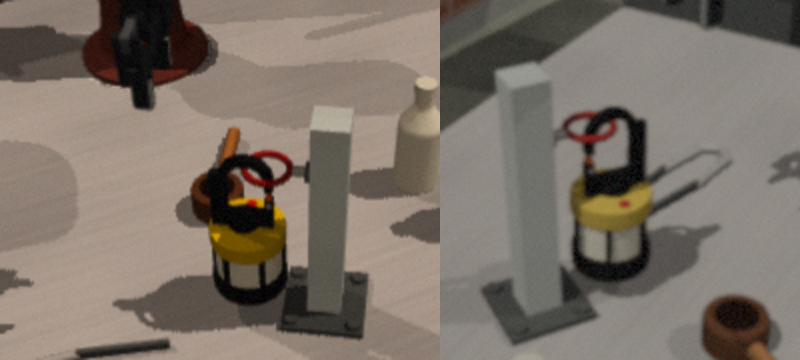

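Hanging upright with the gate shut, cap top z≈129 (base ~34 mm off bench). Let any swing die out, then hand in.

>>> {"op": "play_rows", "data": {"steps": [[0,0,0,0],[0,0,0,0],[0,0,0,0],[0,0,0,0],[0,0,0,0],[0,0,0,0],[0,0,0,0],[0,0,0,0],[0,0,0,0],[0,0,0,0],[0,0,0,0],[0,0,0,0]]}}

```text
clock: 22.5
tool_pos: [534.2, -131.2, 305.4]
tool_rot: [[0.53, 0.848, -0.0], [0.848, -0.53, 0.0], [-0.0, -0.0, -1.0]]
wrist_force: [-1.1, 0.9, 0.4]
grip_width: 0.75
```

>>> {"op": "play_rows", "data": {"steps": [[0,0,0,0],[0,0,0,0],[0,0,0,0],[0,0,0,0],[0,0,0,0],[0,0,0,0],[0,0,0,0],[0,0,0,0],[0,0,0,0],[0,0,0,0],[0,0,0,0],[0,0,0,0]]}}

```text
clock: 23.7
tool_pos: [534.2, -131.2, 305.4]
tool_rot: [[0.53, 0.848, 0.0], [0.848, -0.53, -0.0], [-0.0, 0.0, -1.0]]
wrist_force: [0.3, -0.2, -0.0]
grip_width: 0.755
```

```bash
python3 - <<'E'
from m import *
for i in range(5):
    im,R,c=cam('wrist');y=mask(im,(18,100,60),(38,255,255),(0,0,640,400));print(y.mean(0).round(2),len(y))
r.job_done()
E
```

```text
[320.46  79.95] 4247
[320.44  80.02] 4245
[320.43  79.97] 4245
[320.44  79.97] 4239
[320.45  79.99] 4241
the job is handed in; nothing more can be done
```

The lantern is hanging on the eye bolt by its snap hook, and I handed the job in at about 24 s of the 54 s allowed.

I gripped the spine and found the bar's height by touching the cap to the ring's underside, about 5 N at contact. The bar came out at about 213 mm, which matched the cameras. I then pressed the gate through at about 5–6 N sideways. The downward load on the wrist peaked at about 8 N above the lantern's weight just before the gate snapped shut. After that I lowered the lantern into the crook until the ring carried its weight, let go and backed off.

**Last checks:**
- **Position:** in the wrist view the cap centre is within about 1 mm of the estimated front bar position. The fixed cameras differ by up to about 4.5 mm.
- **Height:** the cap's top is at about 129 mm, so the underside is about 34 mm above the bench.
- **Stillness:** over five wrist frames the cap moved less than 0.1 pixel.
- **Gripper:** it is open and clear, with no load on the wrist.
- **Gate and neighbours:** in the last scene and side pictures the gate looks shut and the lantern upright. The gate angle was not measured. I never touched the bottles or tools, but I did not re-measure their positions, and the drinks bottle was not in those last crops.

One disagreement: early on, the fixed cameras placed the lantern about 5 mm off in y from the wrist camera. I used the wrist camera's value, and the grasp confirmed it.

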